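# Index the spray turntable to the blue tile

## Robot

A 6-joint arm with a two-finger parallel gripper is mounted at the origin on a cart in front of the work surface, level with it; the furniture and walls round the work are solid. World frame = base frame: x ahead of the robot, y to its left, z up, the work surface at z = 0. Lengths are in mm, angles in rad, forces in N, time in s.
With the tool pointing down it reaches from about 350 to 775 mm from the base axis. Payload 7.3 kg.
Tool frame: the origin (TCP) lies on the front face of the gripper's body, between the roots of the fingers; the fingertips stand 66 mm ahead of it and the grasp point (between the pads) lies 47 mm ahead of it (bot.tip_extent is the distance from the TCP to the fingertips, in mm); z points along the fingers, y is the line along which they close (so a half turn about z gives the same grasp; the last joint's range is limited). The gripper opens to 92 mm and grips with 3 to 60 N. Pads are 19 mm wide; open, the fingers measure 130 mm over their backs; the gripper's body (75 mm by 190 mm) begins 47 mm behind the grasp point.
Start: joints at [-1.429, 0.342, 1.524, -0, 1.275, -0.146], TCP at [149.039, -503.414, 292.241] pointing down, gripper open.
Joint ranges: [-2.53, 2.53], [-0.77, 2.02], [0.04, 2.7], [-1, 4.14], [0.28, 2.66], [-3.11, 3.11]. Speed limits (rad/s): [2.57, 2.57, 3.14, 3.14, 3.14, 3.14].

## Interface

Orientations are given as [roll, pitch, yaw] about the fixed x, y, z axes, in that order (R = Rz(yaw) Ry(pitch) Rx(roll)).
In Python, from plant import readout, viewer, order, bot gives the robot as it stands.
- The arm moves only by the shell command python3 -m creep 'ROWS'. ROWS is text: rows parted by semicolons, each of 7 numbers parted by spaces: the shift along the world's x, y, z in m, then the turn, a rotation vector about the world's x, y, z in rad, then the opening in per cent of the stroke, from 0 (shut) to 100 (fully open). A call has 1 to 8 rows; each row shifts and turns the commanded pose from where the row before left it; what a row does not reach is not made up. A row lasts 1/12 s, in which the tool goes at most 41.7 mm and 7.16 degrees, less where a joint would pass 70% of its speed; a pose out of reach is approached as far as the arm can. A call is refused whole if a number of a shift passes 0.0417 or a number of a turn 0.125, either way. A call with a gripper value outside its range is refused whole. The fingers move at their own pace and stop on an object; the grip force is fixed at half the most. Time passes only in rows, so rows that do not move let the fingers close. It gives the time, the measured TCP pose, the force, the opening and the grip force at its end, in the units of the state.
- readout.get_obs(): the state, without advancing time (a new reading comes with each control period).
- viewer.capture(name): name is "side" or "top"; returns the picture (420x560x3 uint8, red, green, blue); there is no depth.
- viewer.camera_info(name): a dict with "fx", "fy", "cx", "cy" (pixels), "D" ([k1, k2, p1, p2, k3] as OpenCV has them; the pictures are not rectified), "origin" and "rotation" of the camera in the world. Camera axes: x right, y up, looking along -z (the intrinsics and any distortion apply to the point x, -y, -z); pixel columns grow to the right and rows downward; lengths in mm; the calibration is good to about 2 mm. A picture is of the moment at which its call begins. camera_info takes no time and is no camera call.
- order.close_job(): hands the job in; it is judged then, once.
The state is a dict: "time": time; "joint_positions": joint angles; "dq": joint speeds; "tau": joint torques, N m; "tool_pos": TCP position; "tcp_rot": TCP orientation; "contact_force": force on the tool from outside, world axes, zero at the start; "moment": the same for the moment, N m; "grip_width": finger opening in mm; "finger_force": force on a finger pad.
Only numpy, scipy, OpenCV 4.12 (cv2) and the standard library are available. Lean on these libraries where they do the work, as an engineer would, in place of code of your own. Each camera call takes 0.05 s, during which the arm holds its last target. There are 200 camera calls.

## Task

Bring the dark blue test tile on the wheel round to the spraying position in front of the plunger: pull the turntable's spring plunger out and twist its head so that it stays out by itself, let go of it, and turn the wheel, which has a black handle for this. Then twist the head back and make sure the pin drops fully home into the slot of the orange block, so that the wheel is locked there. Do not touch either tile, keep both tiles standing on the wheel, and leave everything else on the table where it is.

Things in the scene. Friction and masses are not known exactly. Their poses are not given: they have to be found in the camera images.
- turntable: Indexing turntable, grey base screwed to the table. Origin: centre of its underside, z up along the wheel's axis; the plunger's bracket stands on its -x side. The wheel is an aluminium disc, 129 mm radius, flat top 50 mm above the table, with three cork spots 70 mm from the axis: at the start an empty one on the -x side before the plunger, and one 50 degrees to either side of it with a tile on each
- front_spot (a point): spraying position: centre of the front cork spot as the wheel is at the start, fixed to the base, 70 mm from the wheel's axis on its top. The tile that is to be sprayed ends up standing here
- wheel (a joint): angle of the wheel, rad, anticlockwise from above, 0 and locked at the start; stops at -1.12 and 1.12. It turns stiffly (0.15 N m) and stays where it is left. At about +0.87 the tile that stood clockwise of the plunger (from above, about the wheel's axis) is in front of it, at about -0.87 the other
- start_slot (a point): the slot in the wheel's rim in which the pin is at the start, at the rim's top, 116 mm from the axis; turns with the wheel. Two orange blocks, 54 mm long, are clamped on it by eye, about 50 degrees (0.87 rad) to either side of it, each up to 7 degrees (0.12 rad) off. Each has a radial slot, 10 mm wide, for the 8 mm pin: found by sight, or by turning until the released pin drops in and the wheel stops dead
- handle_grip (a point): grip point of the wheel's upright round black handle, 20 mm diameter, on the wheel 135 mm from its axis, on the side opposite the plunger while the wheel is locked at the start; the handle's top is 19 mm above this point, its foot 44 mm below it
- knob_grip (a point): grip point on the plunger's black wing head, on the plunger's axis. Site z points outward along that axis, 35 degrees from vertical, leaning away from the wheel; x runs along the wing. The wing is 42 mm long, 20 mm thick along point y (grip it across this) and 36 mm tall, from 21 mm below this point to 15 mm above; 26 mm below the point (plunger home) is a steel crown, 26 mm wide
- plunger_pull (a joint): how far the plunger is pulled out along its axis, m: 0 fully home in a slot, up to 0.016 at its stop; the spring pulls back with 4.5 N at home and 12 N at the stop. Beyond 0.012 the head can be twisted; twisted and let go it rests on its crown at about 0.0115. With the head twisted back and no slot under the pin it rides on the rim at about 0.008
- plunger_twist (a joint): twist of the head, rad, anticlockwise as seen looking down on the head from outside: 0 at home (free to slide in), stop at 1.05 (60 degrees). From about 0.4 on it rests on the crown and stays out; it is held at 0 while the plunger is in
- test_tile_3: the test tile with dark blue glaze: an upright plate with a clay foot, 30x34 mm, 61 mm high, loose on the wheel; origin at the centre of its underside, z up. On one of the two side spots, which one varies
- test_tile_2: the test tile with orange-brown glaze, same shape and size, loose on the other side spot; origin at the centre of its underside, z up
- oxide_jar_1: blue jar with black lid, 54 mm wide, 74 mm high; bystander, origin at the centre of its underside
- timer: small white timer, 24x64x64 mm; bystander, origin at the centre of its underside
- test_tile_1: upright test tile with grey-green glaze, 30x34x61 mm; bystander, origin at the centre of its underside
There are look-alikes about, which are no part of the job. Leave any red look-alike of the test_tile_2 alone.

How it is judged:
By the outcome, as a careful person would: the job done as asked, in the order asked, and still so for the second after the job is handed in, with the robot touching nothing.
It also fails if it takes over 72 s, if anything falls off the work surface, if the arm or the gripper's body presses on something with over 40 N, if the wrist force passes 120 N, or if a joint passes its speed limit or range.

## Working session

There is one attempt and no reset: what is moved stays moved. The work goes in short steps, Python scripts to look and compute and a shell command to move; the robot and the scene stay as the last step left them, time stands still between calls to the robot, and variables do not carry over. Pictures are saved under pics/ and viewed, at most 10 in all, crops included, and the job is handed in when it is done.

```bash
mkdir -p pics; ls; python3 - <<'E'
from plant import readout, viewer, order, bot
import cv2
for n in("side","top"):
    cv2.imwrite(f"pics/{n}0.png",viewer.capture(n)[:,:,::-1]); print(n,viewer.camera_info(n))
print(readout.get_obs())
E
```

```text
pics
side {'fx': 384.47898150493893, 'fy': 384.47898150493893, 'cx': 286.19261735754765, 'cy': 213.03883917279657, 'D': array([-0.07200918,  0.        ,  0.        ,  0.        ,  0.        ]), 'origin': array([ 302.54605746, -705.65811115,  510.20788557]), 'rotation': array([ 1.06312073, -0.01840784, -0.33620709])}
top {'fx': 440.3137819772279, 'fy': 440.3137819772279, 'cx': 286.0272762069311, 'cy': 213.5250604097502, 'D': array([0.04917477, 0.        , 0.        , 0.        , 0.        ]), 'origin': array([ 489.51638305,   17.86711041, 1106.17589611]), 'rotation': array([ 0.07712183, -0.03005898, -1.56509571])}
{'time': 0.1, 'joint_positions': array([-1.42900447e+00,  3.42671597e-01,  1.52489606e+00, -6.26760719e-06,
        1.27537656e+00, -1.46022127e-01]), 'dq': array([-0.00142536, -0.00149992, -0.00158955, -0.00107702, -0.00037047,
       -0.00155966]), 'tau': array([ 8.19493707e-04, -4.32004774e+01, -2.44694763e+01,  7.18625123e-02,
        5.25937497e-02, -3.10241808e-05]), 'tool_pos': array([ 148.99688981, -503.14552895,  291.61363765]), 'tcp_rot': array([-3.14025460e+00, -1.90727410e-04,  2.87815688e-01]), 'contact_force': array([ 0.07904437, -1.05870548, -0.2402826 ]), 'moment': array([-0.00219587,  0.01367928,  0.0286839 ]), 'finger_force': 0.0, 'grip_width': 92.0854656192165}
```

View pics/side0.png

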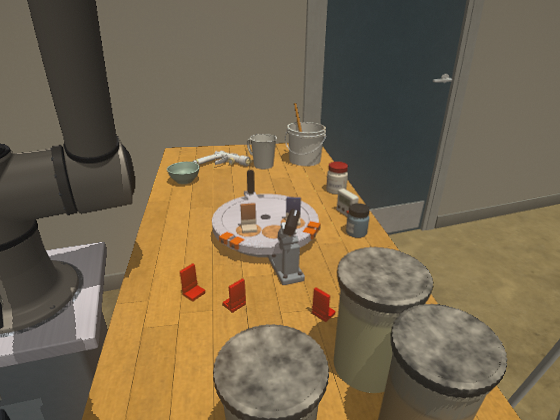

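View pics/top0.png

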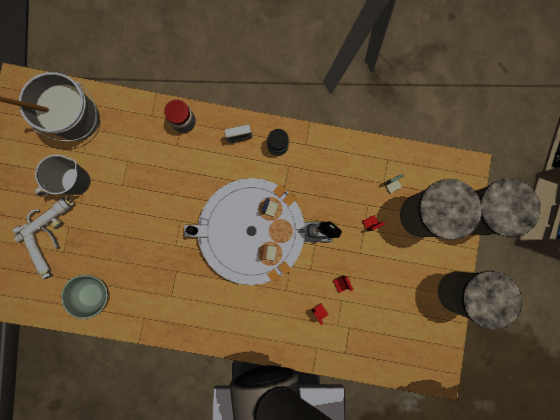

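```bash
cat > h.py <<'E'
import numpy as np, cv2
from scipy.spatial.transform import Rotation as Ro
from plant import viewer
def cam(n):
    c=viewer.camera_info(n); K=np.array([[c['fx'],0,c['cx']],[0,c['fy'],c['cy']],[0,0,1]])
    return K,c['D'],c['origin'],Ro.from_euler('xyz',c['rotation']).as_matrix()@np.diag([1,-1,-1])
def proj(n,P):
    K,D,o,R=cam(n); return cv2.projectPoints((np.atleast_2d(P)-o)@R,np.zeros(3),np.zeros(3),K,D)[0].reshape(-1,2)
def ray(n,uv):
    K,D,o,R=cam(n); p=cv2.undistortPoints(np.array(uv,float).reshape(-1,1,2),K,D).reshape(-1,2)
    return o,np.c_[p,np.ones(len(p))]@R.T
def plane(n,uv,z):
    o,d=ray(n,uv); return o+d*((z-o[2])/d[:,2])[:,None]
E
python3 - <<'E'
import cv2,numpy as np
from h import *
t=cv2.imread("pics/top0.png"); s=cv2.imread("pics/side0.png")
cv2.imwrite("pics/t1.png",cv2.resize(t[166:286,180:350],None,fx=4.7,fy=4.7,interpolation=cv2.INTER_CUBIC))
cv2.imwrite("pics/s1.png",cv2.resize(s[160:290,200:340],None,fx=4.6,fy=4.6,interpolation=cv2.INTER_CUBIC))
print(plane("top",[(251,231),(330,230)],50).round(1), plane("top",[(251,231),(330,230)],100).round(1))
print(plane("side",[(266,217)],50))
E
```

```text
[[ 528.7   70.2   50. ]
 [ 532.4 -119.5   50. ]] [[ 526.9   67.7  100. ]
 [ 530.4 -113.   100. ]]
[[530.47191824  68.60685217  50.        ]]
```

View pics/t1.png

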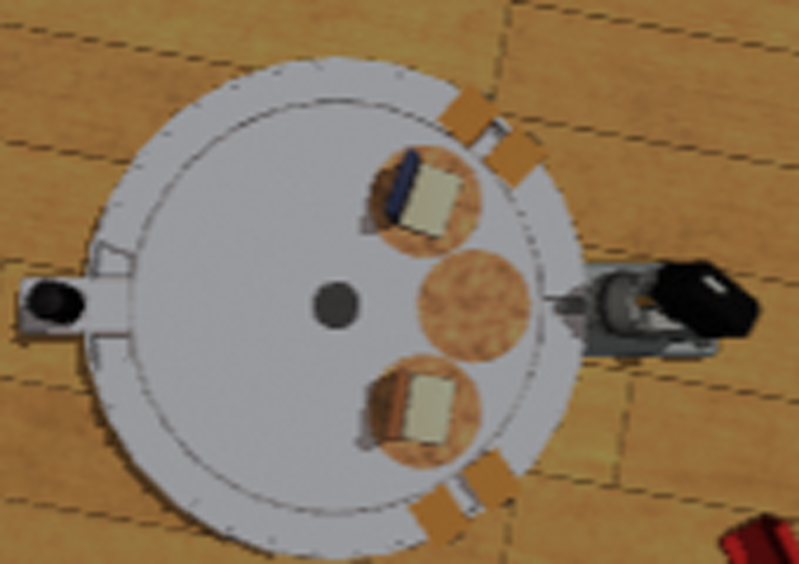

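View pics/s1.png

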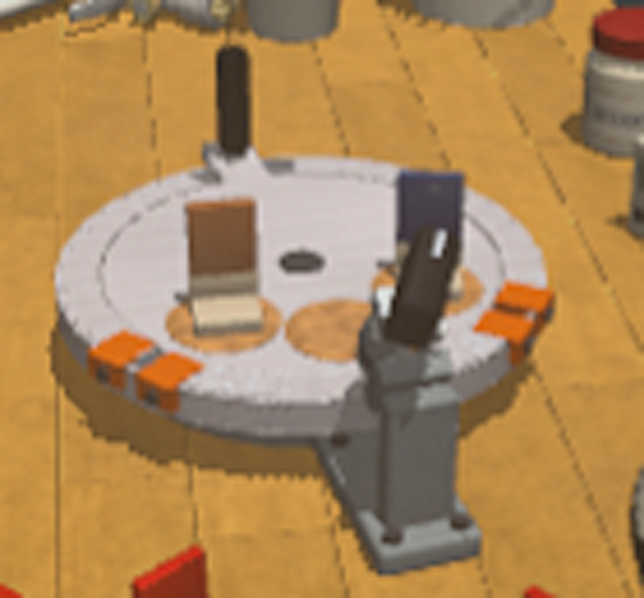

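```bash
cat > fit.py <<'E'
from h import *
from scipy.optimize import differential_evolution
def mask(img,box,th):
    m=np.zeros(img.shape[:2],bool); a,b,c,d=box; m[b:d,a:c]=img[b:d,a:c].max(2)<th; 
    n,l,s,_=cv2.connectedComponentsWithStats(m.astype(np.uint8)); k=1+np.argmax(s[1:,4]); return (l==k), s[k]
def hull(n,P,S=8):
    m=np.zeros((420*1,560*1),np.uint8); q=cv2.convexHull((proj(n,P)).astype(np.float32))
    cv2.fillConvexPoly(m,np.round(q*16).astype(np.int32),1,cv2.LINE_AA,4); return m>0
def iou(a,b): return (a&b).sum()/max((a|b).sum(),1)
E
python3 - <<'E'
from fit import *
t=cv2.imread("pics/top0.png"); s=cv2.imread("pics/side0.png")
for th in(45,55,65):
  print(th,mask(t,(310,212,350,250),th)[1],mask(s,(275,200,305,240),th)[1],mask(t,(180,220,202,242),th)[1],mask(s,(240,160,262,200),th)[1])
print(s[205:238:3,284:302:2].max(2)); print(t[219:243:2,316:344:2].max(2))
c=lambda x,y:(x/4.7+180,y/4.7+166)
C=plane("top",[c(336,305)],50)[0]
for nm,uv in dict(slotU=c(492,140),slotL=c(465,495),spotF=c(473,305),spU=c(426,202),spL=c(425,411),pin=c(565,305),blockU1=c(470,112),blockU2=c(515,155)).items():
  v=plane("top",[uv],50)[0]-C; print(nm,v.round(1),np.hypot(*v[:2]).round(1),np.degrees(np.arctan2(v[1],v[0])).round(2))
print(C)
E
```

```text
Traceback (most recent call last):
  File "fit.py", line 5, in mask
    n,l,s,_=cv2.connectedComponentsWithStats(m.astype(np.uint8)); k=1+np.argmax(s[1:,4]); return (l==k), s[k]
                                                                      ~~~~~~~~~^^^^^^^^^
ValueError: attempt to get argmax of an empty sequence
```

```bash
python3 - <<'E'
from fit import *
t=cv2.imread("pics/top0.png"); s=cv2.imread("pics/side0.png")
print(s[205:240:2,280:304:1].max(2)); print(t[219:243:1,316:344:1].max(2)); print(t[222:240,182:202].max(2)); print(s[168:196:2,242:260].max(2))
c=lambda x,y:(x/4.7+180,y/4.7+166)
C=plane("top",[c(336,305)],50)[0]
for nm,uv in dict(slotU=c(492,140),slotL=c(465,495),spotF=c(473,305),spU=c(426,202),spL=c(425,411),pin=c(565,305),blockU1=c(470,112),blockU2=c(515,155)).items():
  v=plane("top",[uv],50)[0]-C; print(nm,v.round(1),np.hypot(*v[:2]).round(1),np.degrees(np.arctan2(v[1],v[0])).round(2))
print(C)
E
```

```text
[[213 214 213 214 216 199 112  65  70  71  70  71  71  71  70  71  72  72
   71  68 126 201 205 202]
 [212 212 212 213 215 198 111  66  69  70  69  69  68  70  70  69  69  70
   69  67 118 181 171 186]
 [212 213 213 214 217 197 108  63  68  69  68  67  69  70  70  80  77  66
   68  63 134 217 207 181]
 [212 211 211 212 215 190  75  63  66  66  65  68  73  71 109 187 192  75
   63  70 144 218 212 211]
 [209 210 210 210 212 196 133 137 117  71  65  72  75  75 147 220 130  65
   65  66 135 210 205 203]
 [210 211 212 212 214 196 136 120  82  60  68  75  73  91 145 162  64  66
   62  89 164 207 204 202]
 [208 186 112 115 115 122 120  80  59  65  73  76  75  73  72  70  70  66
   64 114 183 204 203 202]
 [203 203 200 192 149 120 124  66  61  71  77  75  74  73  71  71  67  58
  121 199 199 199 199 200]
 [201 189 189 200 213 190  84  59  66  73  76  74  72  71  69  68  64  89
  169 220 205 205 206 208]
 [187 159 219 226 222 177  54  62  72  77  75  73  73  70  69  67  63  91
  143 160 166 195 188 192]
 [149 104 182 228 196  62  58  67  72  74  73  73  70  69  67  65  76 119
  152 156 181 19
[... 5761 characters left out ...]
59  62  62  63  62  62 131 209 202 200 198 197]
 [201 201 202 203 187 102  58  61  63  63  62  63 128 206 201 202 201 200]
 [198 195 180 189 176 104  58  63  63  64  61  62 128 208 202 199 201 201]
 [198 185 114 116 120 112  74  61  61  60  60 104 173 188 203 200 200 201]
 [197 182 114 146 182 166 153 107 122 131 145 177 213 208 186 173 167 166]]
slotU [ 85.3 -79.    0. ] 116.2 -42.8
slotL [-95.7 -66.4   0. ] 116.5 -145.27
spotF [  0.5 -69.8   0. ] 69.8 -89.62
spU [ 53.  -45.3   0. ] 69.8 -40.53
spL [-53.5 -45.7   0. ] 70.4 -139.47
pin [   0.8 -116.8    0. ] 116.8 -89.61
blockU1 [ 99.6 -67.6   0. ] 120.4 -34.14
blockU2 [ 77.6 -90.8   0. ] 119.5 -49.47
[528.99831767  69.02473015  50.        ]
```

```bash
cat > knob.py <<'E'
from fit import *
cs=np.array([[x,y,z] for x in(-1,1) for y in(-1,1) for z in(0,1)],float)
def box(P,phi,tilt=np.radians(35),az=np.radians(-90)):
    z=np.array([np.sin(tilt)*np.cos(az),np.sin(tilt)*np.sin(az),np.cos(tilt)])
    y0=np.array([-np.sin(az),np.cos(az),0]); x0=np.cross(y0,z)  # x0: radial-ish
    x=np.cos(phi)*x0+np.sin(phi)*y0; y=np.cross(z,x)
    L=cs*[21,10,36]+[0,0,-21]
    return P+L@np.array([x,y,z]), np.array([x,y,z])
def cyl(P):
    a=np.linspace(0,2*np.pi,24); r=np.c_[10*np.cos(a),10*np.sin(a),0*a]
    return np.r_[P+r+[0,0,19],P+r-[0,0,44]]
def fitknob(mt,ms,P0,phis,prior):
    f=lambda q:-iou(hull("top",box(q[:3],q[3])[0]),mt)-iou(hull("side",box(q[:3],q[3])[0]),ms)
    return differential_evolution(f,[(P0[0]-20,P0[0]+20),(P0[1]-35,P0[1]+35),(70,170),phis],seed=1,popsize=25,maxiter=80)
E
python3 - <<'E'
from knob import *
t=cv2.imread("pics/top0.png"); s=cv2.imread("pics/side0.png")
def fill(m): return cv2.morphologyEx(m.astype(np.uint8),cv2.MORPH_CLOSE,np.ones((5,5)))>0
mt=np.zeros((420,560),bool); mt[219:238,319:342]=t[219:238,319:342].max(2)<42; mt[236:238,:328]=0;mt=fill(mt)
ms=np.zeros((420,560),bool); ms[203:236,283:301]=s[203:236,283:301].max(2)<80; ms=fill(ms)
# include rows above 203? check
print(s[190:206:2,280:304].max(2)); print(s[196:206:3,288:300])
r=fitknob(mt,ms,np.array([530,-110]),(-np.pi/2,np.pi/2),0); print(r.x,r.fun)
ht=np.zeros((420,560),bool); ht[225:235,185:199]=t[225:235,185:199].max(2)<50
hs=np.zeros((420,560),bool); hs[169:194,245:257]=s[169:194,245:257].max(2)<100
f=lambda q:-iou(hull("top",cyl(q)),ht)-iou(hull("side",cyl(q)),hs)
r=differential_evolution(f,[(500,560),(180,230),(70,130)],seed=1); print(r.x,r.fun)
E
```

```text
[[191 192 192 193 195 196 194 193 195 193 192 192 191 191 187 190 204 201
  201 204 205 204 201 198]
 [190 191 195 193 191 189 190 192 191 191 191 193 193 194 197 196 189 203
  202 203 204 203 203 202]
 [192 188 188 188 191 190 190 190 191 193 192 193 193 190 191 182 163 181
  199 202 204 203 199 195]
 [201 199 200 202 205 204 194 170 171 168 170 169 169 175 186 183 174 166
  193 192 197 208 206 201]
 [197 183 193 197 208 193 127  88  92  93  94  95  97  97  98 102 102 100
  101 102 110 175 206 205]
 [210 209 210 206 193 168 102  72  75  74  76  76  76  80  87  83  78  77
   78  76 111 180 202 201]
 [210 211 212 211 214 197 112  68  72  75  74  73  75  76  77  76  76  75
   76  74 109 177 203 201]
 [212 213 213 213 217 199 112  65  71  72  72  73  73  72  72  71  73  72
   73  71 121 196 204 204]]
[[[117 142 171]
  [ 92 131 168]
  [ 88 131 170]
  [ 75 128 169]
  [ 75 128 169]
  [ 75 132 175]
  [ 75 139 186]
  [ 73 137 183]
  [ 71 130 174]
  [ 69 125 166]
  [ 76 144 193]
  [ 75 144 192]]

 [[ 73  63  69]
  [ 74  65  71]
  [ 74  66  73]
  [ 76  66  73]
  [ 75  67  74]
  [ 78  68  75]
 
[... 959 characters left out ...]
-iou(hull("top",box(q[:3],q[3])[0]),mt)-iou(hull("side",box(q[:3],q[3])[0]),ms)
                                                           ~~~~^^^^^^^^^^^^^^^^^^^^^^^^^^^
  File "fit.py", line 7, in hull
    m=np.zeros((420*1,560*1),np.uint8); q=cv2.convexHull((proj(n,P)).astype(np.float32))
                                                          ~~~~^^^^^
  File "h.py", line 8, in proj
    K,D,o,R=cam(n); return cv2.projectPoints((np.atleast_2d(P)-o)@R,np.zeros(3),np.zeros(3),K,D)[0].reshape(-1,2)
            ~~~^^^
  File "h.py", line 5, in cam
    c=viewer.camera_info(n); K=np.array([[c['fx'],0,c['cx']],[0,c['fy'],c['cy']],[0,0,1]])
ValueError: time passes only in moves, steps and waits
```

```bash
sed -i 's/^def cam(n):/import functools\n@functools.lru_cache\ndef cam(n):/' h.py
cat > init.py <<'E'
from knob import *
t=cv2.imread("pics/top0.png"); s=cv2.imread("pics/side0.png")
print((s[207:222:2,284:302].astype(int)[:,:,0]-s[207:222:2,284:302][:,:,2]))
def fill(m): return cv2.morphologyEx(m.astype(np.uint8),cv2.MORPH_CLOSE,np.ones((5,5)))>0
mt=np.zeros((420,560),bool); mt[219:238,319:342]=t[219:238,319:342].max(2)<42; mt[236:238,:328]=0;mt=fill(mt)
ms=np.zeros((420,560),np.uint8); cv2.fillPoly(ms,[(np.array([(292.2,210),(295.6,209),(299.5,210.8),(290.2,235),(283.7,233)])*16).astype(np.int32)],1,shift=4); ms=ms>0
r=fitknob(mt,ms,np.array([530,-110]),(-np.pi/2,np.pi/2),0); print(r.x,r.fun,box(r.x[:3],r.x[3])[1])
ht=np.zeros((420,560),bool); ht[225:235,185:199]=t[225:235,185:199].max(2)<50
hs=np.zeros((420,560),bool); hs[169:194,245:257]=s[169:194,245:257].max(2)<100
f=lambda q:-iou(hull("top",cyl(q)),ht)-iou(hull("side",cyl(q)),hs)
r=differential_evolution(f,[(500,560),(180,230),(70,130)],seed=1,maxiter=60); print(r.x,r.fun)
E
python3 init.py
```

```text
[[ -13  -11   -1   -2   -2   -1   -1   -1    0   -2    0   -1   -1   -1
    -1   -1   -7  -13]
 [ -12  -11   -5   -2   -2   -2   -3  -11  -16  -14  -10   -1    2   -5
    -1   -2   -9  -13]
 [ -12  -10    1   -2   -2   -6  -20  -20  -18  -20   -7    3    6  -17
   -19   -9   -8  -14]
 [ -11  -13  -28  -33  -26  -19  -22  -18  -19  -19    1    8   -1  -22
   -22  -18  -11  -11]
 [ -12  -13  -31  -33  -23  -21  -18  -18  -18  -12   -1    3  -20  -19
   -21  -22  -21  -11]
 [ -23  -32  -33  -25  -21  -20  -18  -18  -17  -18  -20  -19  -21  -21
   -20  -32  -35  -17]
 [ -83  -50  -35  -20  -19  -19  -18  -18  -18  -19  -19  -20  -20  -19
   -32  -57  -89 -108]
 [-123 -100  -27  -21  -19  -18  -16  -17  -18  -19  -19  -20  -20  -25
   -41  -57  -78 -119]]
[ 531.63954721 -105.08366383  136.26598334   -0.62352004] -1.3856185304598676 [[-5.83896441e-01 -6.65010689e-01 -4.65645497e-01]
 [ 8.11828150e-01 -4.78299964e-01 -3.34909240e-01]
 [ 3.51214273e-17 -5.73576436e-01  8.19152044e-01]]
[528.05604737 205.06159564  95.20353213] -1.5554548922372686
```

```bash
cat >> init.py <<'E'
import sys
q=[531.6,-105.1,136.3,-0.62]
B,_=box(np.array(q[:3]),q[3])
out=[]
for n,im,(a,b) in(("top",t,(305,208)),("side",s,(270,195))):
    S=9; c=cv2.resize(im[b:b+48,a:a+44],None,fx=S,fy=S,interpolation=cv2.INTER_CUBIC); p=(proj(n,B)-[a,b]+.5)*S
    for i in range(8):
        for j in range(i):
            if (abs(cs[i]-cs[j])>0).sum()==1: cv2.line(c,*[tuple(map(int,p[k])) for k in(i,j)],(0,255,0) if cs[i][2]+cs[j][2]==2 else (255,0,255),1)
    out.append(c)
cv2.imwrite("pics/ov.png",np.clip(np.hstack(out).astype(float)*1.6,0,255).astype(np.uint8))
E
python3 init.py|tail -1
```

```text
[528.05604737 205.06159564  95.20353213] -1.5554548922372686
```

View pics/ov.png

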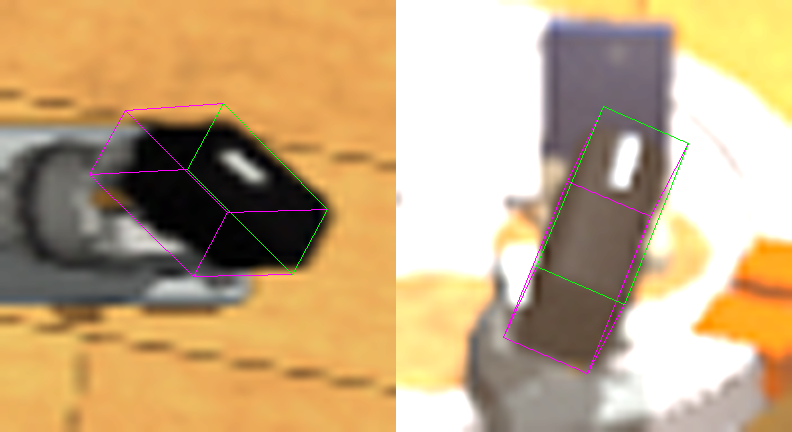

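```bash
cat > plan.py <<'E'
from knob import *
from plant import readout
def st():
    o=readout.get_obs(); return np.array(o['tool_pos']),Ro.from_euler('xyz',o['tcp_rot']),o
def goal(P,phi,off,twist=0,ca=1):
    A=box(P,phi+twist)[1]; x,y,z=A; 
    return P+z*(47+off), Ro.from_matrix(np.array([np.cross(y,-z),y,-z]).T)
def delta(p,R):
    a,b,o=st(); d=(p-a)/1000; w=(R*b.inv()).as_rotvec()
    print("d",d.round(4),"w",w.round(3),"|d|",np.linalg.norm(d).round(3),"|w|",np.linalg.norm(w).round(3)); return d,w
E
python3 - <<'E'
from plan import *
from scipy.optimize import least_squares
for a,b in [((492,300),(271,370)),((451,209),(383,278)),((511,208),(445,355))]:
    r=least_squares(lambda P:np.r_[proj("top",P)[0]-a,proj("side",P)[0]-b],[500,-400,150]); print("can",r.x.round(),r.cost.round(1))
P=np.array([530.5,-106.5,136])
p,R=goal(P,-.62,70); print(p); delta(p,R)
print(R.as_euler('xyz'))
E
```

```text
can [ 383. -446.  168.] 0.0
can [ 572. -359.  179.] 0.6
can [ 575. -491.  168.] 1.7
[ 530.5        -173.60844305  231.84078918]
d [ 0.3815  0.3295 -0.0598] w [ 0.587 -0.203  0.642] |d| 0.508 |w| 0.893
[-2.75519921 -0.4856932   0.85393958]
```

```bash
python3 -m creep '0.02 0.02 0 0 0 0 100; 0.032 0.0275 0 0 0 0 100; 0.032 0.0275 0 0 0 0 100; 0.032 0.0275 0 0 0 0 100; 0.032 0.0275 0 0.073 -0.025 0.08 100; 0.032 0.0275 0 0.073 -0.025 0.08 100; 0.032 0.0275 0 0.073 -0.025 0.08 100; 0.032 0.0275 0 0.073 -0.025 0.08 100' | tail -8
python3 -m creep '0.032 0.0275 0 0.073 -0.025 0.08 100; 0.032 0.0275 0 0.073 -0.025 0.08 100; 0.032 0.0275 0 0.073 -0.025 0.08 100; 0.03 0.025 0 0.073 -0.025 0.08 100; 0.01 0.008 0 0 0 0 100; 0 0 0 0 0 0 100; 0 0 0 0 0 0 100' | tail -8
python3 - <<'E'
from plan import *
P=np.array([530.5,-106.5,136])
p,R=goal(P,-.62,70); delta(p,R); print(st()[2]['joint_positions'].round(3))
E
```

```text
time: 0.77
tool_pos: [391.5, -291.6, 292.5]
tcp_rot: [-2.917, -0.217, 0.59]
contact_force: [0.1, -1.1, -0.1]
grip_width: 91.7
finger_force: 0.0
time: 1.35
tool_pos: [524.8, -178.7, 291.6]
tcp_rot: [-2.757, -0.48, 0.853]
contact_force: [0.6, 0.0, 0.2]
grip_width: 91.8
finger_force: 0.0
d [ 0.0057  0.0051 -0.0598] w [ 0.005 -0.003  0.001] |d| 0.06 |w| 0.006
[-0.675  0.545  1.325  0.462  1.67  -0.101]
```

```bash
python3 -m creep '0.0057 0.0051 -0.02 0 0 0 100; 0 0 -0.02 0 0 0 100; 0 0 -0.02 0 0 0 100; 0 0.0134 -0.0191 0 0 0 70; 0 0.0134 -0.0191 0 0 0 50; 0 0.0068 -0.0095 0 0 0 45; 0 0 0 0 0 0 40; 0 0 0 0 0 0 40' | tail -8
python3 - <<'E'
from plan import *
P=np.array([530.5,-106.5,136])
p,R=goal(P,-.62,10); delta(p,R)
o=[]
for n,(a,b) in(("top",(295,200)),("side",(255,175))):
    im=viewer.capture(n)[:,:,::-1]; cv2.imwrite(f"pics/{n}2.png",im); o.append(cv2.resize(im[b:b+60,a:a+60],None,fx=6.6,fy=6.6,interpolation=cv2.INTER_CUBIC))
cv2.imwrite("pics/g.png",np.clip(np.hstack(o)*1.5,0,255))
E
```

```text
time: 2.02
tool_pos: [530.0, -141.1, 185.1]
tcp_rot: [-2.758, -0.481, 0.852]
contact_force: [-0.3, 0.1, -0.4]
grip_width: 63.0
finger_force: 0.0
d [ 0.0005  0.0019 -0.0024] w [ 0.005 -0.002  0.003] |d| 0.003 |w| 0.006[ WARN:0@0.818] global loadsave.cpp:1063 imwrite_ Unsupported depth image for selected encoder is fallbacked to CV_8U.
```

View pics/g.png

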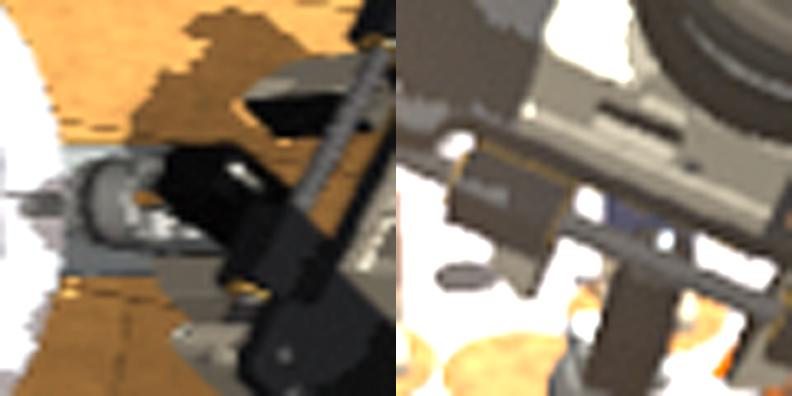

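```bash
python3 -m creep '0.0005 0.0045 -0.006 0 0 0 45; 0 0.0025 -0.004 0 0 0 40; 0 0 0 0 0 0 35; 0 0 0 0 0 0 32; 0 0 0 0 0 0 30; 0 0 0 0 0 0 28; 0 0 0 0 0 0 26' | tail -8
python3 -m creep '0 0 0 0 0 0 24;0 0 0 0 0 0 20;0 0 0 0 0 0 18' | tail -8
python3 -c "
from plan import *
P=np.array([530.5,-106.5,136])
p,R=goal(P,-.62,1); delta(p,R)"
```

```text
time: 2.7
tool_pos: [531.3, -133.2, 174.6]
tcp_rot: [-2.758, -0.481, 0.853]
contact_force: [-0.2, -1.3, 0.0]
grip_width: 25.2
finger_force: 0.0
time: 2.95
tool_pos: [531.0, -133.0, 174.8]
tcp_rot: [-2.757, -0.481, 0.854]
contact_force: [-1.9, 0.7, 1.6]
grip_width: 21.4
finger_force: 29.4
d [-0.0005 -0.001   0.0006] w [ 0.004 -0.002  0.001] |d| 0.001 |w| 0.005
```

```bash
python3 -m creep '0 0 0 0 0 0 10;0 0 0 0 0 0 10;0 -0.0023 0.0033 0 0 0 10;0 -0.0023 0.0033 0 0 0 10;0 -0.0023 0.0033 0 0 0 10;0 -0.0016 0.0022 0 0 0 10; 0 0 0 0 0 0 10;0 0 0 0 0 0 10' | tail -8
python3 -c "
from plan import *
P=np.array([530.5,-106.5,136])
p,R=goal(P,-.62,1); delta(p,R);o=st()[2];print(o['moment'],o['contact_force']@[0,-.574,.819])"
```

```text
time: 3.62
tool_pos: [530.9, -140.8, 185.6]
tcp_rot: [-2.754, -0.481, 0.852]
contact_force: [-0.5, 7.8, -8.6]
grip_width: 21.5
finger_force: 29.4
d [-0.0004  0.0067 -0.0103] w [ 0.003 -0.003  0.001] |d| 0.012 |w| 0.005
[-0.23230346 -0.34101332  0.25145237] -11.479581771554072
```

```bash
python3 -m creep '0 0 0 0 -0.0574 0.0819 10;0 0 0 0 -0.0574 0.0819 10;0 0 0 0 -0.0574 0.0819 10;0 0 0 0 0 0 10' | tail -8
python3 -c "
from plan import *
o=st()[2];print(o['moment'],o['contact_force']@[0,-.574,.819],o['moment']@[0,-.574,.819])"
```

```text
time: 3.95
tool_pos: [530.4, -140.5, 185.3]
tcp_rot: [-2.924, -0.574, 1.188]
contact_force: [-0.8, 8.0, -8.5]
grip_width: 20.2
finger_force: 29.1
[-0.14889924  0.11753194  0.12729239] -11.569368449553142 0.03678913238958328
```

```bash
python3 -m creep '0 0 0 0 -0.0574 0.0819 10;0 0 0 0 -0.0574 0.0819 10;0 0 0 0 -0.0574 0.0819 10;0 0 0 0 -0.0574 0.0819 10;0 0 0 0 -0.0574 0.0819 10;0 0 0 0 -0.0574 0.0819 10;0 0 0 0 0 0 10;0 0 0 0 0 0 10' | tail -8
python3 -c "
from plan import *
P=np.array([530.5,-106.5,136])
p,R=goal(P,-.62,1); delta(p,R)
o=st()[2];print(o['moment'],o['contact_force']@[0,-.574,.819],o['moment']@[0,-.574,.819],o['joint_positions'])"
```

```text
time: 4.62
tool_pos: [529.4, -140.3, 185.0]
tcp_rot: [2.955, -0.586, 1.904]
contact_force: [-4.9, 6.9, -8.5]
grip_width: 19.9
finger_force: 29.4
d [ 0.0011  0.0062 -0.0097] w [-0.002  0.512 -0.735] |d| 0.012 |w| 0.896
[-0.28168277  0.6887758   0.579236  ] -10.909336714280222 0.0790369760685011 [-0.62097947  0.63177133  1.49409417  0.4896168   1.42442272 -1.07259177]
```

```bash
python3 -m creep '0 0.0012 -0.0016 0 0 0 10;0 0 0 0 0 0 10;0 0 0 0 0 0 10' | tail -8;python3 -m creep '0 0 0 0 0 0 25;0 0 0 0 0 0 35;0 0 0 0 0 0 45;0 0 0 0 0 0 60;0 0 0 0 0 0 80;0 0 0 0 0 0 100;0 -0.006 0.008 0 0 0 100;0 -0.012 0.016 0 0 0 100'
python3 -m creep '0 -0.02 0.028 0 0 0 100;0 -0.02 0.028 0 0 0 100;0 0 0.02 0 0 0 100;0 0 0.04 0 0 0 100;0 0 0.03 0 0 0 100;-0.03 0 0 0 0 0 100;-0.03 0 0 0 0 0 100;0 0 0 0 0 0 100'
python3 - <<'E'
from plan import *
o=[]
for n,(a,b) in(("top",(170,170)),("side",(200,150))):
    im=viewer.capture(n)[:,:,::-1]; cv2.imwrite(f"pics/{n}3.png",im); o.append(cv2.resize(im[b:b+120,a:a+180 if n=="top" else a+130],None,fx=2.5,fy=2.5,interpolation=cv2.INTER_CUBIC))
cv2.imwrite("pics/g3.png",np.clip(np.hstack(o)*1.4,0,255).astype(np.uint8))
E
```

```text
time: 4.87
tool_pos: [529.4, -139.9, 184.5]
tcp_rot: [2.955, -0.584, 1.904]
contact_force: [-7.5, 2.7, -1.3]
grip_width: 20.0
finger_force: 29.4
time: 5.53
tool_pos: [530.6, -157.6, 208.4]
tcp_rot: [2.952, -0.584, 1.905]
contact_force: [0.1, -0.3, 0.1]
grip_width: 65.2
finger_force: 0.0
time: 6.2
tool_pos: [467.8, -198.6, 356.4]
tcp_rot: [2.951, -0.58, 1.903]
contact_force: [0.6, -1.4, -0.1]
grip_width: 91.7
finger_force: 0.0
```

View pics/g3.png

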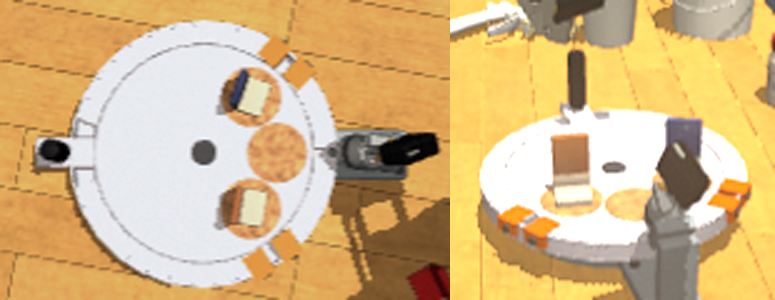

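```bash
python3 -c "
from plan import *
d,w=delta(np.array([528,205,230]),Ro.from_euler('xyz',[np.pi,0,np.pi/2])); print(d/12,w/12)"
```

```text
d [ 0.0572  0.4039 -0.1262] w [-0.602  0.09  -0.267] |d| 0.427 |w| 0.665
[ 0.00476856  0.03365842 -0.01051266] [-0.05019155  0.00746361 -0.02222144]
```

```bash
python3 -m creep '0.005 0.02 0 -0.05 0.0075 -0.022 100;0.005 0.034 0 -0.05 0.0075 -0.022 100;0.005 0.034 0 -0.05 0.0075 -0.022 100;0.005 0.034 0 -0.05 0.0075 -0.022 100;0.005 0.034 0 -0.05 0.0075 -0.022 100;0.005 0.034 0 -0.05 0.0075 -0.022 100;0.005 0.034 0 -0.05 0.0075 -0.022 100;0.005 0.034 0 -0.05 0.0075 -0.022 100' | tail -6;
python3 -m creep '0.005 0.034 -0.02 -0.05 0.0075 -0.022 100;0.005 0.034 -0.025 -0.05 0.0075 -0.022 100;0.005 0.034 -0.03 -0.05 0.0075 -0.022 100;0.0022 0.034 -0.03 -0.05 0.0075 -0.023 100;0 0.0099 -0.0212 0 0 0 100;0 0 0 0 0 0 100;0 0 0 0 0 0 100' | tail -6
python3 -c "
from plan import *
delta(np.array([528,205,148]),Ro.from_euler('xyz',[np.pi,0,np.pi/2]))"
```

```text
time: 6.97
tool_pos: [512.1, 61.6, 355.7]
tcp_rot: [3.102, -0.2, 1.665]
contact_force: [0.5, -0.4, -0.2]
grip_width: 91.8
finger_force: 0.0
time: 7.55
tool_pos: [527.8, 200.0, 233.5]
tcp_rot: [-3.137, -0.004, 1.575]
contact_force: [0.3, -0.1, 0.9]
grip_width: 91.9
finger_force: 0.0
d [ 0.0002  0.005  -0.0855] w [-0.004 -0.005 -0.004] |d| 0.086 |w| 0.007
```

```bash
python3 -m creep '0 0.005 -0.028 0 0 0 80;0 0 -0.028 0 0 0 60;0 0 -0.02 0 0 0 50;0 0 -0.009 0 0 0 45;0 0 0 0 0 0 40;0 0 0 0 0 0 30;0 0 0 0 0 0 20;0 0 0 0 0 0 10' | tail -6
python3 -m creep '0 0 0 0 0 0 10;0 0 0 0 0 0 10;0 0 0 0 0 0 10' | tail -6
cat > arc.py <<'E'
from plan import *
C=np.array([529,69.])
def arc(th0,dth,n):
    for i in range(n):
        a,b=th0+dth*i,th0+dth*(i+1); print((np.array([-np.sin(b)+np.sin(a),np.cos(b)-np.cos(a)])*135/1000).round(4),end=' ')
    print()
a,b,o=st(); v=a[:2]-C; print(a,"wheel",(np.arctan2(v[1],v[0])-np.pi/2).round(4),np.hypot(*v).round(1),o['contact_force'].round(1),o['grip_width'])
E
python3 -c "
from arc import *
arc(0,-.05,16)"
```

```text
time: 8.22
tool_pos: [528.8, 204.0, 151.3]
tcp_rot: [3.141, -0.005, 1.572]
contact_force: [0.3, -0.2, -0.2]
grip_width: 43.2
finger_force: 0.0
time: 8.47
tool_pos: [527.9, 204.1, 149.9]
tcp_rot: [-3.14, -0.004, 1.573]
contact_force: [0.5, -0.4, -0.5]
grip_width: 23.2
finger_force: 0.0
[527.88984629 204.13754768 149.91283692] wheel 0.0082 135.1 [ 0.5 -0.4 -0.5] 23.217617258252112
[ 0.0067 -0.0002] [ 0.0067 -0.0005] [ 0.0067 -0.0008] [ 0.0066 -0.0012] [ 0.0066 -0.0015] [ 0.0065 -0.0018] [ 0.0064 -0.0022] [ 0.0063 -0.0025] [ 0.0061 -0.0028] [ 0.006  -0.0031] [ 0.0058 -0.0034] [ 0.0057 -0.0037] [ 0.0055 -0.0039] [ 0.0053 -0.0042] [ 0.0051 -0.0045] [ 0.0048 -0.0047]
```

```bash
python3 -m creep '0 0 0 0 0 0 10;0 0 0 0 0 0 10;0.0034 0 0 0 0 -0.025 10;0.0034 -0.0002 0 0 0 -0.025 10;0.0067 -0.0005 0 0 0 -0.05 10;0.0067 -0.0008 0 0 0 -0.05 10;0.0066 -0.0012 0 0 0 -0.05 10;0.0066 -0.0015 0 0 0 -0.05 10' | tail -6
python3 -m creep '0.0065 -0.0018 0 0 0 -0.05 10;0.0064 -0.0022 0 0 0 -0.05 10;0.0063 -0.0025 0 0 0 -0.05 10;0.0061 -0.0028 0 0 0 -0.05 10;0.006 -0.0031 0 0 0 -0.05 10;0.0058 -0.0034 0 0 0 -0.05 10;0.0057 -0.0037 0 0 0 -0.05 10;0.0055 -0.0039 0 0 0 -0.05 10' |tail -6
python3 -c "
from arc import *"
```

```text
time: 9.13
tool_pos: [561.8, 200.0, 149.8]
tcp_rot: [-3.14, -0.005, 1.319]
contact_force: [-1.6, -0.4, 5.1]
grip_width: 18.9
finger_force: 30.0
time: 9.8
tool_pos: [610.1, 176.7, 149.8]
tcp_rot: [-3.139, -0.005, 0.919]
contact_force: [-2.5, 0.6, 3.9]
grip_width: 19.2
finger_force: 30.0
[610.10945687 176.68751766 149.75845898] wheel -0.6455 134.8 [-2.5  0.6  3.9] 19.15334922037978
```

```bash
python3 -m creep '0.0053 -0.0042 0 0 0 -0.05 10;0.0051 -0.0045 0 0 0 -0.05 10;0.0039 -0.0037 0 0 0 -0.04 10;0.0028 -0.0029 0 0 0 -0.03 10;0 0 0 0 0 0 10;0 0 0 0 0 0 10' | tail -6
python3 - <<'E'
from arc import *
o=[]
for n,(a,b,w,h) in(("top",(240,180,110,90)),("side",(215,165,120,110))):
    im=viewer.capture(n)[:,:,::-1]; cv2.imwrite(f"pics/{n}4.png",im); c=cv2.resize(im[b:b+h,a:a+w],(400,int(h*400/w)),interpolation=cv2.INTER_CUBIC); o.append(np.vstack([c,np.zeros((380-len(c),400,3),np.uint8)]))
cv2.imwrite("pics/g4.png",np.clip(np.hstack(o)*1.4,0,255).astype(np.uint8))
E
```

```text
time: 10.3
tool_pos: [627.3, 161.1, 149.8]
tcp_rot: [-3.14, -0.006, 0.752]
contact_force: [1.8, 0.9, 5.2]
grip_width: 19.6
finger_force: 30.0
[627.29579971 161.07779724 149.8074557 ] wheel -0.818 134.7 [1.8 0.9 5.2] 19.63541362741354
```

View pics/g4.png

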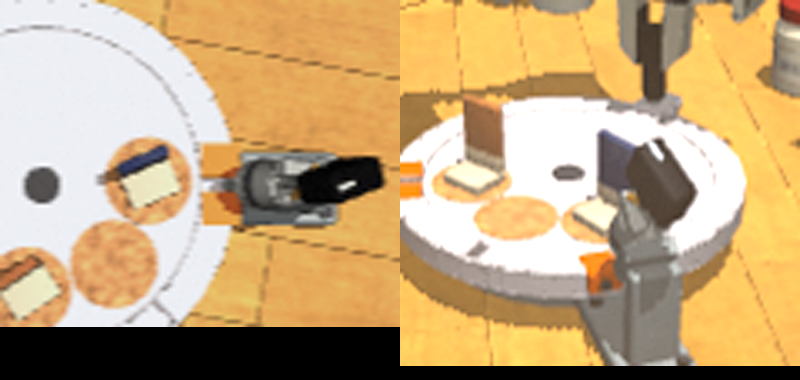

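```bash
python3 -m creep '0 0 0 0 0 0 25;0 0 0 0 0 0 35;0 0 0 0 0 0 50;0 0 0 0 0 0 70;0 0 0.02 0 0 0 90;0 0 0.04 0 0 0 100;0 0 0.04 0 0 0 100;0 0 0.04 0 0 0 100' | tail -6
python3 - <<'E'
from arc import *
ax=np.array([0,-.574,.819])
d,w=delta(np.array([529.6,-140,184.5])+ax*70,Ro.from_euler('xyz',[2.955,-.584,1.904])); print((d/12).round(4),(w/12).round(4))
E
```

```text
time: 11.07
tool_pos: [626.0, 161.1, 290.3]
tcp_rot: [-3.138, -0.002, 0.753]
contact_force: [1.1, 0.4, -0.0]
grip_width: 65.0
finger_force: 0.0
[625.95831671 161.07276833 290.26723349] wheel -0.8112 133.7 [ 1.1  0.4 -0. ] 64.99801434126438
d [-0.0964 -0.3413 -0.0484] w [ 0.545 -0.334  1.058] |d| 0.358 |w| 1.236
[-0.008  -0.0284 -0.004 ] [ 0.0454 -0.0279  0.0882]
```

```bash
python3 -m creep '-0.008 -0.0284 0.02 0.0454 -0.0279 0.0882 100;-0.008 -0.0284 0.02 0.0454 -0.0279 0.0882 100;-0.008 -0.0284 0 0.0454 -0.0279 0.0882 100;-0.008 -0.0284 0 0.0454 -0.0279 0.0882 100;-0.008 -0.0284 0 0.0454 -0.0279 0.0882 100;-0.008 -0.0284 0 0.0454 -0.0279 0.0882 100;-0.008 -0.0284 0 0.0454 -0.0279 0.0882 100;-0.008 -0.0284 0 0.0454 -0.0279 0.0882 100' | tail -6
python3 -m creep '-0.008 -0.0284 0 0.0454 -0.0279 0.0882 100;-0.008 -0.0284 0 0.0454 -0.0279 0.0882 100;-0.008 -0.0284 0 0.0454 -0.0279 0.0882 100;-0.008 -0.0284 0 0.0454 -0.0279 0.0882 100;0 0 -0.028 0 0 0 100;0 0 -0.03 0 0 0 100;0 0 -0.03 0 0 0 100;0 0 0 0 0 0 100' | tail -6
python3 - <<'E'
from arc import *
ax=np.array([0,-.574,.819])
d,w=delta(np.array([529.6,-140,184.5]),Ro.from_euler('xyz',[2.955,-.584,1.904]))
print(st()[2]['joint_positions'].round(2))
E
```

```text
time: 11.73
tool_pos: [561.6, -67.2, 329.6]
tcp_rot: [3.101, -0.422, 1.483]
contact_force: [0.8, -0.0, -0.6]
grip_width: 91.9
finger_force: 0.0
time: 12.4
tool_pos: [528.5, -178.9, 235.8]
tcp_rot: [2.961, -0.594, 1.9]
contact_force: [-0.9, 0.3, 0.2]
grip_width: 91.9
finger_force: 0.0
[ 528.51017163 -178.91654679  235.83444417] wheel -3.1436 247.9 [-0.9  0.3  0.2] 91.94493166654638
d [ 0.0011  0.0389 -0.0513] w [-0.008 -0.008  0.001] |d| 0.064 |w| 0.011
[-0.67  0.61  1.38  0.46  1.58 -1.05]
```

```bash
python3 -m creep '0.001 0.013 -0.018 0 0 0 70;0 0.013 -0.017 -0.008 -0.008 0 55;0 0.009 -0.0115 0 0 0 45;0 0.0035 -0.0045 0 0 0 40;0 0 0 0 0 0 35;0 0 0 0 0 0 30;0 0 0 0 0 0 28' | tail -6
python3 - <<'E'
from arc import *
d,w=delta(np.array([529.6,-140,184.5]),Ro.from_euler('xyz',[2.955,-.584,1.904]))
E
```

```text
time: 12.98
tool_pos: [532.1, -141.9, 191.7]
tcp_rot: [2.946, -0.574, 1.909]
contact_force: [0.8, 0.1, -0.5]
grip_width: 49.9
finger_force: 0.0
[ 532.12253609 -141.86058582  191.68311562] wheel -3.1268 210.9 [ 0.8  0.1 -0.5] 49.89434485974866
d [-0.0025  0.0019 -0.0072] w [0.007 0.011 0.001] |d| 0.008 |w| 0.013
```

```bash
python3 -m creep '-0.0025 0.0019 -0.0072 0.007 0.011 0 28;0 0 0 0 0 0 26' | tail -6
python3 -m creep '0 0 0 0 0 0 25;0 0 0 0 0 0 24;0 0 0 0 0 0 22;0 0 0 0 0 0 18;0 0 0 0 0 0 10;0 0 0 0 0 0 10' | tail -6
python3 - <<'E'
from arc import *
d,w=delta(np.array([529.6,-140,184.5]),Ro.from_euler('xyz',[2.955,-.584,1.904]))
E
```

```text
time: 13.15
tool_pos: [528.6, -139.4, 182.6]
tcp_rot: [2.958, -0.587, 1.901]
contact_force: [-0.4, 0.3, -0.4]
grip_width: 36.5
finger_force: 0.0
time: 13.65
tool_pos: [529.1, -139.4, 183.3]
tcp_rot: [2.957, -0.586, 1.903]
contact_force: [-1.0, -0.9, 0.5]
grip_width: 20.2
finger_force: 29.7
[ 529.06136796 -139.36657928  183.29383719] wheel -3.1413 208.4 [-1.  -0.9  0.5] 20.20545686959013
d [ 0.0005 -0.0006  0.0012] w [-0.001 -0.002  0.   ] |d| 0.001 |w| 0.002
```

```bash
python3 -m creep '0 -0.0015 0.0022 0 0 0 10;0 0 0 0 0 0 10;0 0 0 0 0 0 10;0 0 0 0 0.0574 -0.0819 10;0 0 0 0 0.0574 -0.0819 10;0 0 0 0 0.0574 -0.0819 10;0 0 0 0 0.0574 -0.0819 10' | tail -6
python3 -c "
from arc import *
P=np.array([530.5,-106.5,136])
p,R=goal(P,-.62,1); delta(p,R)
o=st()[2];print(o['contact_force']@[0,-.574,.819],o['moment']@[0,-.574,.819])"
```

```text
time: 14.23
tool_pos: [529.6, -140.0, 184.2]
tcp_rot: [-3.048, -0.607, 1.412]
contact_force: [5.4, 4.9, -10.7]
grip_width: 20.5
finger_force: 29.7
[ 529.6290346  -140.03431317  184.24900136] wheel -3.1386 209.0 [  5.4   4.9 -10.7] 20.54649276074205
d [ 0.0009  0.006  -0.0089] w [-0.003  0.279 -0.402] |d| 0.011 |w| 0.49
-11.626823274546126 0.05230463227693376
```

```bash
python3 -m creep '0 0 0 0 0.0574 -0.0819 10;0 0 0 0 0.0574 -0.0819 10;0 0 0 0 0.0574 -0.0819 10;0 0 0 0 0.0574 -0.0819 10;0 0 0 0 0.0574 -0.0819 10;0 0 0 0 0 0 10;0 0 0 0 0 0 10' | tail -6
python3 -c "
from arc import *
P=np.array([530.5,-106.5,136])
p,R=goal(P,-.62,1); delta(p,R)
o=st()[2];print(o['contact_force']@[0,-.574,.819],o['moment']@[0,-.574,.819])"
```

```text
time: 14.82
tool_pos: [530.2, -140.1, 184.5]
tcp_rot: [-2.751, -0.486, 0.849]
contact_force: [6.9, 4.7, -10.3]
grip_width: 21.0
finger_force: 31.3
[ 530.18324541 -140.06499634  184.52453977] wheel -3.1359 209.1 [  6.9   4.7 -10.3] 20.981664646414828
d [ 0.0003  0.006  -0.0092] w [-0.003 -0.003  0.003] |d| 0.011 |w| 0.005
-11.131396248008555 0.8414745409722315
```

```bash
for i in 1; do python3 -m creep '0 0.0012 -0.0016 0 -0.03 0.043 10;0 0.0011 -0.0016 0 0 0 10;0 0 0 0 0 0 10'|grep -E 'pos|contact'; python3 -m creep '0 0.0012 -0.0016 0 0 0 10;0 0 0 0 0 0 10'|grep -E 'pos|contact'; python3 -m creep '0 0.0011 -0.0016 0 0 0 10;0 0 0 0 0 0 10'|grep -E 'pos|contact';done
python3 -c "
from arc import *
o=st()[2];print(o['contact_force']@[0,-.574,.819],o['moment']@[0,-.574,.819])"
```

```text
tool_pos: [530.1, -137.9, 181.1]
contact_force: [7.4, 4.3, -9.7]
tool_pos: [530.1, -136.8, 179.6]
contact_force: [6.3, 3.8, -7.6]
tool_pos: [530.1, -135.8, 178.1]
contact_force: [6.8, 3.4, -6.8]
[ 530.09870559 -135.80038577  178.14351868] wheel -3.1362 204.8 [ 6.8  3.4 -6.8] 20.277357500254663
-7.539536589689691 0.267371505272482
```

```bash
python3 -m creep '0 0.0011 -0.0016 0 0 0 10;0 0 0 0 0 0 10'|grep -E 'pos|contact'; python3 -m creep '0 0.0012 -0.0016 0 0 0 10;0 0 0 0 0 0 10'|grep -E 'pos|contact'; python3 -m creep '0 0.0006 -0.0008 0 0 0 10;0 0 0 0 0 0 10;0 0 0 0 0 0 10'|grep -E 'pos|contact'
python3 -c "
from arc import *
o=st()[2];print(o['contact_force']@[0,-.574,.819],o['moment']@[0,-.574,.819])"
```

```text
tool_pos: [530.1, -134.8, 176.7]
contact_force: [6.5, 3.0, -8.3]
tool_pos: [530.1, -133.7, 175.2]
contact_force: [6.5, 3.0, -6.8]
tool_pos: [530.1, -133.2, 174.6]
contact_force: [6.6, 1.9, -7.1]
[ 530.14737721 -133.24169608  174.62224915] wheel -3.1359 202.2 [ 6.6  1.9 -7.1] 20.381554294659477
-6.943095265410292 0.236256774244295
```

```bash
python3 -m creep '0 0 0 0 0 0 25;0 0 0 0 0 0 35;0 0 0 0 0 0 45;0 0 0 0 0 0 60;0 0 0 0 0 0 80;0 0 0 0 0 0 100;0 -0.006 0.008 0 0 0 100;0 -0.012 0.016 0 0 0 100' | tail -6
python3 -m creep '0 -0.02 0.028 0 0 0 100;0 -0.02 0.028 0 0 0 100;0 0 0.02 0 0 0 100;0 0 0.04 0 0 0 100;0 0 0.03 0 0 0 100;-0.03 0 0 0 0 0 100;-0.03 0 0 0 0 0 100;0 0 0 0 0 0 100'|tail -6
python3 - <<'E'
from arc import *
o=[]; t0=cv2.imread("pics/top0.png");s0=cv2.imread("pics/side0.png")
for n,i0,(a,b) in(("top",t0,(300,205)),("side",s0,(262,190))):
    im=viewer.capture(n)[:,:,::-1]; cv2.imwrite(f"pics/{n}5.png",im); o.append(np.vstack([cv2.resize(i[b:b+52,a:a+60],None,fx=5.7,fy=5.7,interpolation=cv2.INTER_CUBIC) for i in(i0,im)]))
cv2.imwrite("pics/g5.png",np.clip(np.hstack(o)*1.5,0,255).astype(np.uint8))
E
```

```text
time: 16.65
tool_pos: [528.3, -150.4, 198.3]
tcp_rot: [-2.77, -0.504, 0.902]
contact_force: [0.8, 0.3, 0.3]
grip_width: 65.2
finger_force: 0.0
time: 17.32
tool_pos: [465.4, -191.3, 346.3]
tcp_rot: [-2.774, -0.502, 0.902]
contact_force: [1.4, -1.3, 0.9]
grip_width: 91.7
finger_force: 0.0
[ 465.42273276 -191.33273968  346.3401803 ] wheel -3.3811 268.0 [ 1.4 -1.3  0.9] 91.74506796450461
```

View pics/g5.png

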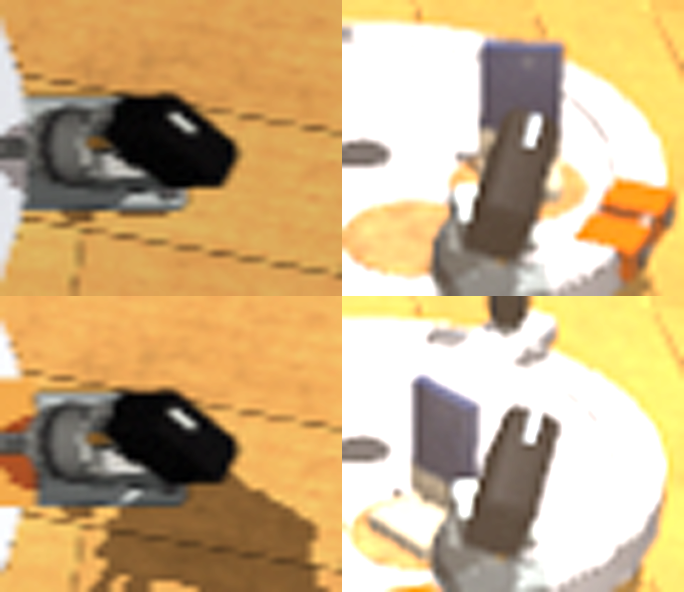

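The bottom row (now) matches the top row (start). The wing's tip is at about (237,154) in both top views and its base at about y=255 in both side views, so the pin is fully home. The dark blue tile is standing on the wheel in front of the plunger.

```bash
python3 -c "
from plant import order; print(order.close_job())"
```

```text
the job is handed in; nothing more can be done
None
```

The dark blue tile is at the spraying position and the job is handed in: the wheel was turned to about -0.82 rad, the plunger head twisted back, and the camera views show the pin home in the orange block's slot, though I didn't nudge the wheel to test the lock.

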